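Set up the capping fixture for the next bottle size

ROBOT

A 6-joint arm with a two-finger parallel gripper is mounted at the origin on the work surface. World frame = base frame: x ahead of the robot, y to its left, z up, the work surface at z = 0. Lengths are in m, angles in rad, forces in N, time in s.
With the tool pointing down it reaches from about 0.35 to 0.85 m from the base axis. Payload 8.1 kg.
Tool frame: the origin (TCP) lies between the finger pads; the fingertips stand 8 mm ahead of it and the grasp point (between the pads) lies 11 mm behind it; z points along the fingers, y is the direction in which the jaws open and shut (so a half turn about z gives the same grasp; the last joint's range is limited). The gripper opens to 93 mm and grips with 3 to 60 N. Pads are 15 mm wide; open, the fingers measure 128 mm over their backs; the gripper's body (75 mm by 188 mm) begins 65 mm behind the grasp point.
Start: joints at [1.046, 0.13, 1.488, -0, 1.523, -0.085], TCP at [0.255, 0.543, 0.227] pointing down, gripper open.
Joint ranges: [-2.96, 2.96], [-0.89, 2.26], [0.02, 2.5], [-1.34, 4.48], [0, 2.73], [-2.66, 2.66]. Speed limits (rad/s): [2.39, 2.39, 2.79, 3.14, 3.14, 3.14].

INTERFACE

Orientations are given as a 3x3 rotation matrix whose columns are the frame's x, y, z axes.
In Python, from station import * gives the robot as it stands. Calls block until the motion is done:
- movep(position, orientation): joint-space move of the TCP to a pose.
- movel(position, velocity=0.15, ori=None): straight line of the TCP; ori=None keeps the orientation; velocity is the mean speed in m/s.
- set_joints(angles): joint-space move.
- set_gripper(opening, newtons=None): opening from 0.0 (shut) to 1.0 (fully open); newtons is the grip in N (None keeps the last); returns when the fingers have stopped.
- sleep(seconds).
- inverse_kinematics(position, orientation): joint angles nearest the present ones, or None.
- state(): the state.
- get_image(name): name is "scene" or "top"; returns the picture (420x560x3 uint8, red, green, blue); there is no depth.
- camera_params(name): a dict with "K" (3x3 intrinsics, pixels), "distortion" ([k1, k2, p1, p2, k3] as OpenCV has them; the pictures are not rectified), "cam_to_world" (4x4, takes a point from camera to world coordinates). Camera axes: x right, y up, looking along -z (the intrinsics and any distortion apply to the point x, -y, -z); pixel columns grow to the right and rows downward; lengths in m; the calibration is good to about 2 mm. A picture is of the moment at which its call begins. camera_params takes no time and is no camera call.
A pose or a line that the arm cannot do raises PlanningError and nothing moves.
- job_done(): hands the job in, once; it reports no verdict.
Trained networks look in the newest picture that a camera, given by its name, has taken for a name from the list of things; names that differ only in an ending like _2 or _b are one class to them, and where a whole thing is asked for, a point or a joint stands for the part that bears it (a point fixed in the world has none). Each returns a list of dicts, best first, with "confidence" (0 to 1); they miss things now and then, are a little off and sometimes report something else, mostly with a low value. They report only what shows in the picture. A call takes as long as a camera call.
- search_frame(camera, label): "box" ([centre column, centre row, width, height] in pixels, round what is visible of it).
- tip_of(camera, label): "at" ([row, column] in pixels: a listed point, or the origin of a listed thing).
The state is a dict: "clock": time; "joint_positions": joint angles; "joint_vel": joint speeds; "joint_torque": joint torques, N m; "tcp_pos": TCP position; "tcp_rot": TCP orientation; "force": force on the tool from outside, world axes, zero at the start; "torque": the same for the moment, N m; "finger_gap": opening from 0.0 (shut) to 1.0 (fully open).
Only numpy, scipy, OpenCV 4.12 (cv2) and the standard library are available. Lean on these libraries where they do the work, as an engineer would, in place of code of your own. Each camera call takes 0.05 s, during which the arm holds its last target.

TASK

Set up the capping fixture for the next batch: stand the finished bottles that were left on its base upright in the aluminium tray, then lower every riser plate lying on the mat over the four guide posts, one on the other, and the nest plate (the one with the large round pocket) on top of them, each fully home and let down to its seat rather than dropped. Last, stand the single bottle that waits by itself beyond the mat upright in the nest's pocket; leave the other things on the bench where they are.

Things in the scene. Friction and masses are not known exactly. Their poses are not given: they have to be found in the camera images.
- fixture: capping fixture bolted to the bench: aluminium base 220 x 90 x 18 mm with four upright steel guide posts, 10 mm thick, at x = +-76, y = +-18 mm; the posts stand 70 mm above the base's top (88 mm above the bench), their last 10 mm taper to 4 mm. Origin: centre of the underside, on the bench; x along the 220 mm length, z up. Does not move when pushed
- riser1_c (a point): white plastic riser plate, 180 x 60 x 14 mm, no opening in its middle, four 13 mm through holes at x = +-76, y = +-18 mm; about 0.2 kg, lies flat on the mat. Point: its centre (7 mm above its underside); x along its 180 mm length, y across its 60 mm width, z up; the same either way round. May be absent.
- riser2_c (a point): white plastic riser plate, 180 x 60 x 14 mm, no opening in its middle, four 13 mm through holes at x = +-76, y = +-18 mm; about 0.2 kg, lies flat on the mat. Point: its centre (7 mm above its underside); x along its 180 mm length, y across its 60 mm width, z up; the same either way round. May be absent.
- riser3_c (a point): white plastic riser plate, 180 x 60 x 14 mm, no opening in its middle, four 13 mm through holes at x = +-76, y = +-18 mm; about 0.2 kg, lies flat on the mat. Point: its centre (7 mm above its underside); x along its 180 mm length, y across its 60 mm width, z up; the same either way round. May be absent.
- nest_c (a point): white plastic nest plate, 180 x 60 x 20 mm, the same four holes as the risers and a 44 mm round bottle pocket right through its middle; about 0.24 kg, lies flat on the mat among the risers. Point: its centre (10 mm above its underside); x along its length, y across its width, z up; the same either way round
- mat: flat grey mat, 280 x 440 x 2 mm, fixed on the bench, on which the riser plates and the nest plate lie singly with about 80 mm between their long sides. Origin: centre of its underside; x along the 280 mm side
- tray: open aluminium tray for finished bottles, 300 x 160 mm, walls 4 mm thick and 30 mm high, floor 4 mm thick; fixed. Two finished bottles already stand fixed in it at x = 118, y = +-36 mm; from x = -140 to 85 mm it is empty. Origin: centre of its underside; x along the 300 mm length
- bottle1_c (a point): amber glass dropper bottle with black collar and rubber teat, 105 mm tall, standing upright; glass body 33 mm across up to 60 mm high, collar 23 mm across, teat 13 mm; about 0.1 kg. Point: on its axis, half-way up (52.5 mm above its underside), z up the bottle. A finished bottle left standing on the fixture's base between the posts, about 44 mm from the next one, on the base's long middle line. May be absent
- bottle2_c (a point): amber glass dropper bottle with black collar and rubber teat, 105 mm tall, standing upright; glass body 33 mm across up to 60 mm high, collar 23 mm across, teat 13 mm; about 0.1 kg. Point: on its axis, half-way up (52.5 mm above its underside), z up the bottle. A finished bottle left standing on the fixture's base between the posts, about 44 mm from the next one, on the base's long middle line. May be absent
- bottle3_c (a point): amber glass dropper bottle with black collar and rubber teat, 105 mm tall, standing upright; glass body 33 mm across up to 60 mm high, collar 23 mm across, teat 13 mm; about 0.1 kg. Point: on its axis, half-way up (52.5 mm above its underside), z up the bottle. A finished bottle left standing on the fixture's base between the posts, about 44 mm from the next one, on the base's long middle line. May be absent
- first_c (a point): amber glass dropper bottle with black collar and rubber teat, 105 mm tall, standing upright; glass body 33 mm across up to 60 mm high, collar 23 mm across, teat 13 mm; about 0.1 kg. Point: on its axis, half-way up (52.5 mm above its underside), z up the bottle. The first bottle of the next batch: stands on the bench by itself, beyond the mat as seen from the robot
- jar: bystander: low whitish jar, 68 mm across, 75 mm tall, beyond the fixture. Origin: centre of its underside
- tape: bystander: pale ring-shaped roll of tape lying flat, 92 mm across, 24 mm high, near the robot. Origin: centre of its underside
- carton: bystander: small cardboard box 70 x 100 x 50 mm, beyond the fixture. Origin: centre of its underside
- driver: bystander: screwdriver, 200 mm long, lying beyond the mat. Origin: middle of its underside
- wrench: bystander: spanner, 170 mm long, lying to the right of the tray. Origin: middle of its underside

How it is judged:
By the outcome, as a careful person would: the job done as asked, in the order asked, and still so for the second after the job is handed in, with the robot touching nothing.
Of bottle1, bottle2, bottle3 only 2 to 3 are there at a start; the rules pass over those that are not, and their reading is None.
Of riser1, riser2, riser3 only 2 to 3 are there at a start; the rules pass over those that are not, and their reading is None.
At some moment in a run one of riser1, riser2, riser3 may be knocked a few centimetres aside while the robot is not near it.
It also fails if it takes over 210 s, if anything falls off the work surface, if the arm or the gripper's body presses on something with over 40 N, if the wrist force passes 120 N, or if a joint passes its speed limit or range.

## Working session

There is one attempt and no reset: what is moved stays moved. The work goes in short steps, each a Python script; the robot and the scene stay as the last script left them, time stands still between calls to the robot, and variables do not carry over. Pictures are saved under pics/ and viewed, and the job is handed in when it is done.

```bash
ls; mkdir -p pics; python3 - <<'E'
from station import *
import cv2
for n in ("scene","top"):
    im=get_image(n); cv2.imwrite(f"pics/{n}0.png",cv2.cvtColor(im,cv2.COLOR_RGB2BGR))
    p=camera_params(n); print(n,p)
s=state(); print(s)
E
```

```text
pics
scene {'K': array([[459.16636597,   0.        , 277.58783365],
       [  0.        , 459.16636597, 209.58599359],
       [  0.        ,   0.        ,   1.        ]]), 'distortion': array([-0.03967652,  0.        ,  0.        ,  0.        ,  0.        ]), 'cam_to_world': array([[ 0.4794953 , -0.63572043,  0.60493289,  1.25035718],
       [ 0.8775185 ,  0.34204999, -0.3360998 , -0.43383346],
       [ 0.00674822,  0.69199808,  0.7218678 ,  0.88760153],
       [ 0.        ,  0.        ,  0.        ,  1.        ]])}
top {'K': array([[445.62619997,   0.        , 278.11639259],
       [  0.        , 445.62619997, 216.11349622],
       [  0.        ,   0.        ,   1.        ]]), 'distortion': array([-0.11997716,  0.        ,  0.        ,  0.        ,  0.        ]), 'cam_to_world': array([[ 0.01306755,  0.99617229, -0.08642915,  0.44454514],
       [-0.99990621,  0.01266415, -0.00521401, -0.07264031],
       [-0.0040995 ,  0.08648918,  0.99624436,  1.19304939],
       [ 0.        ,  0.        ,  0.        ,  1.        ]])}
{'clock': 0.1, 'joint_positions': array([ 1.04558213e+00,  1.31061921e-01,  1.48915773e+00, -5.95348921e-06,
        1.52301241e+00, -8.54061460e-02]), 'joint_vel': array([-0.00035192, -0.0029165 , -0.00221669,  0.00031321, -0.0001325 ,
        0.00273265]), 'joint_torque': array([ 1.25299368e-03, -5.61344934e+01, -4.93094730e+01,  7.70268473e-02,
        2.91697006e-02, -6.29294505e-05]), 'tcp_pos': array([0.25519401, 0.54247465, 0.22571346]), 'tcp_rot': array([[-9.04833474e-01,  4.25764860e-01, -8.16849646e-04],
       [ 4.25765623e-01,  9.04832368e-01, -1.42142181e-03],
       [ 1.33920541e-04, -1.63393653e-03, -9.99998656e-01]]), 'force': array([ 0.64986566,  0.22115735, -0.22547898]), 'torque': array([-0.04141993,  0.03649893, -0.0040866 ]), 'finger_gap': 0.9990343386738788}
```

View pics/scene0.png

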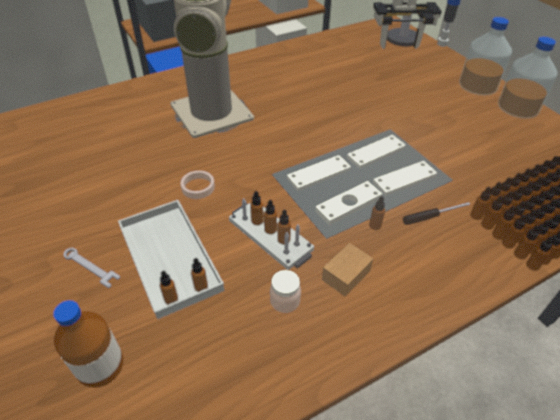

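View pics/top0.png

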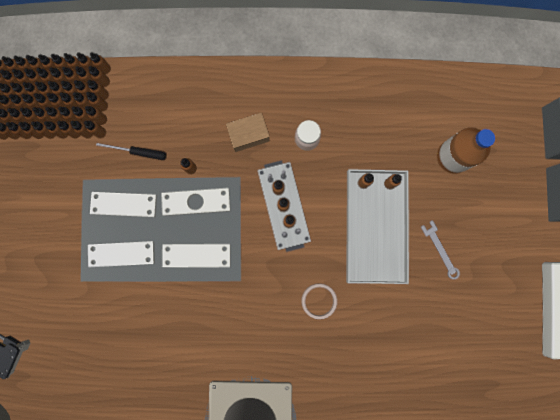

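Three finished bottles stand on the base (top view about (278,187), (284,204) and (290,221)). There are three risers, the nest is at (195,201), and the lone bottle is at (187,164). Next I'll measure poses and compare the two cameras.

```bash
cat > h.py <<'E'
from station import *
import numpy as np, cv2
def rgb(n): return get_image(n)
def save(im,f,crop=None,s=1):
    b=cv2.cvtColor(im,cv2.COLOR_RGB2BGR)
    if crop: c0,r0,c1,r1=crop; b=b[r0:r1,c0:c1]
    if s!=1: b=cv2.resize(b,None,fx=s,fy=s,interpolation=cv2.INTER_CUBIC)
    cv2.imwrite(f,b)
def p2w(n,uv,z):
    p=camera_params(n); uv=np.array(uv,float).reshape(-1,1,2)
    u=cv2.undistortPoints(uv,p["K"],p["distortion"]).reshape(-1,2)
    d=np.c_[u[:,0],-u[:,1],-np.ones(len(u))]@p["cam_to_world"][:3,:3].T
    o=p["cam_to_world"][:3,3]; t=(z-o[2])/d[:,2]
    return o+d*t[:,None]
def w2p(n,P):
    p=camera_params(n); R=p["cam_to_world"][:3,:3]; o=p["cam_to_world"][:3,3]
    c=(np.array(P,float).reshape(-1,3)-o)@R; c=c*[1,-1,-1]
    return cv2.projectPoints(c.reshape(-1,1,3),np.zeros(3),np.zeros(3),p["K"],p["distortion"])[0].reshape(-1,2)
def plates(im=None):
    """white plates in top picture -> list of (centre xy, yaw of long axis, L, W) on plane z=top"""
    if im is None: im=rgb("top")
    up=cv2.resize(im,None,fx=4,fy=4,interpolation=cv2.INTER_CUBIC)
    m=(up.min(2)>165).astype(np.uint8)
    m[:, :75*4]=0; m[:,245*4:]=0; m[:172*4]=0; m[290*4:]=0
    m=cv2.morphologyEx(m,cv2.MORPH_OPEN,np.ones((5,5)))
    out=[]
    for c in cv2.findContours(m,cv2.RETR_EXTERNAL,cv2.CHAIN_APPROX_NONE)[0]:
        if cv2.contourArea(c)<8000: continue
        px=(c.reshape(-1,2)+0.5)/4-0.5
        # nest has hole in the middle
        hole=None
        mm=np.zeros_like(m); cv2.drawContours(mm,[c],-1,1,-1)
        inner=((mm==1)&(m==0)); 
        nest=inner.sum()>1500
        z=0.022 if nest else 0.016
        w=p2w("top",px,z)[:,:2]
        r=cv2.minAreaRect((w*1000).astype(np.float32))
        (cx,cy),(a,b),_=r
        bp=cv2.boxPoints(r); e=bp[1]-bp[0]; f=bp[2]-bp[1]
        l=e if np.hypot(*e)>np.hypot(*f) else f
        yaw=np.arctan2(l[1],l[0])%np.pi
        out.append(dict(c=np.array([cx,cy])/1000,yaw=yaw,L=max(a,b),W=min(a,b),nest=bool(nest)))
    return out
E
python3 - <<'E'
from h import *
im=rgb("top"); sc=rgb("scene")
np.set_printoptions(precision=4,suppress=True)
for p in plates(im): print(p)
for l in ["fixture","tray","mat","bottle1_c","first_c","riser1_c","nest_c","jar","carton","tape"]:
    for n in ("top","scene"):
        z={"bottle1_c":.0705,"first_c":.0525,"riser1_c":.009,"nest_c":.012}.get(l,0)
        for d in tip_of(n,l):
            if d["confidence"]>.3: a=d["at"]; print(l,n,np.round(a,1),round(d["confidence"],2),p2w(n,[a[1],a[0]],z)[0,:2])
save(im,"pics/topfix.png",(245,120,425,300),4 and 3)
save(sc,"pics/scfix.png",(110,160,330,320),3)
save(im,"pics/topmat.png",(75,130,255,290),4)
E
```

```text
{'c': array([0.44  , 0.1511]), 'yaw': np.float32(1.5894097), 'L': 179.44590759277344, 'W': 60.315711975097656, 'nest': False}
{'c': array([0.44  , 0.3566]), 'yaw': np.float32(1.639118), 'L': 181.00245666503906, 'W': 61.06893539428711, 'nest': False}
{'c': array([0.5749, 0.3562]), 'yaw': np.float32(1.537379), 'L': 180.74301147460938, 'W': 60.627296447753906, 'nest': False}
{'c': array([0.5831, 0.1554]), 'yaw': np.float32(1.6537001), 'L': 180.62728881835938, 'W': 60.54893112182617, 'nest': True}
fixture top [205.2 284.1] 0.92 [ 0.5778 -0.0821]
fixture top [140.1 306.2] 0.47 [ 0.7579 -0.1406]
fixture scene [236.6 270.5] 0.66 [ 0.5813 -0.0819]
tray top [224.1 379.9] 0.66 [ 0.5299 -0.3413]
tray scene [255.6 169. ] 0.86 [ 0.5175 -0.329 ]
tray scene [227.3 283.3] 0.71 [ 0.5691 -0.038 ]
mat top [229.1 156.8] 0.98 [0.5086 0.2617]
mat scene [179.  360.5] 0.64 [0.5126 0.2473]
bottle1_c top [220.4 288.9] 0.48 [ 0.5314 -0.0941]
bottle1_c scene [203.8 255.1] 0.78 [ 0.5215 -0.0932]
first_c top [159.1 187.7] 0.68 [0.6903 0.172 ]
first_c scene [209.2 380.3] 0.7 [0.6726 0.1847]
riser1_c top [205.3 124.6] 0.83 [0.5715 0.351 ]
riser1_c scene [177.7 405.7] 0.74 [0.5768 0.3582]
nest_c top [203.3 194.8] 0.89 [0.5786 0.1573]
nest_c top [136.1 251.5] 0.59 [0.7641 0.0087]
nest_c scene [204.1 349.3] 0.92 [0.5898 0.1528]
nest_c scene [208.7 377.1] 0.53 [0.639  0.2083]
jar top [136.6 309. ] 0.81 [ 0.7679 -0.1482]
jar top [248.2 440.3] 0.51 [ 0.4663 -0.5075]
jar scene [301.8 282.1] 0.94 [ 0.7634 -0.1494]
jar scene [273.9 346.4] 0.48 [0.7688 0.0218]
carton top [135.5 247.7] 0.83 [0.769  0.0199]
carton scene [277.2 345.7] 0.9 [0.7759 0.0149]
tape top [298.8 316.6] 0.75 [ 0.3288 -0.1715]
tape top [220.2 289.8] 0.31 [ 0.5374 -0.0979]
tape scene [192.1 199.3] 0.86 [ 0.3444 -0.1798]
```

View pics/topfix.png

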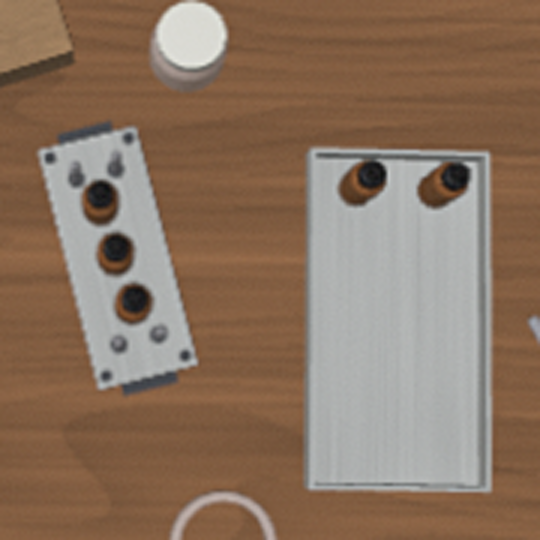

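View pics/scfix.png

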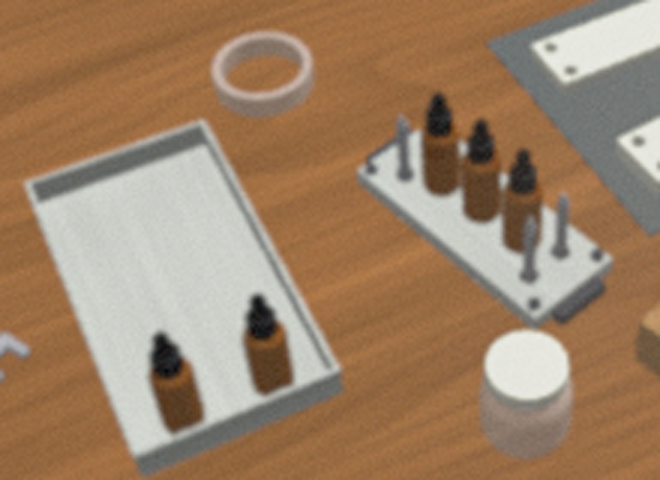

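View pics/topmat.png

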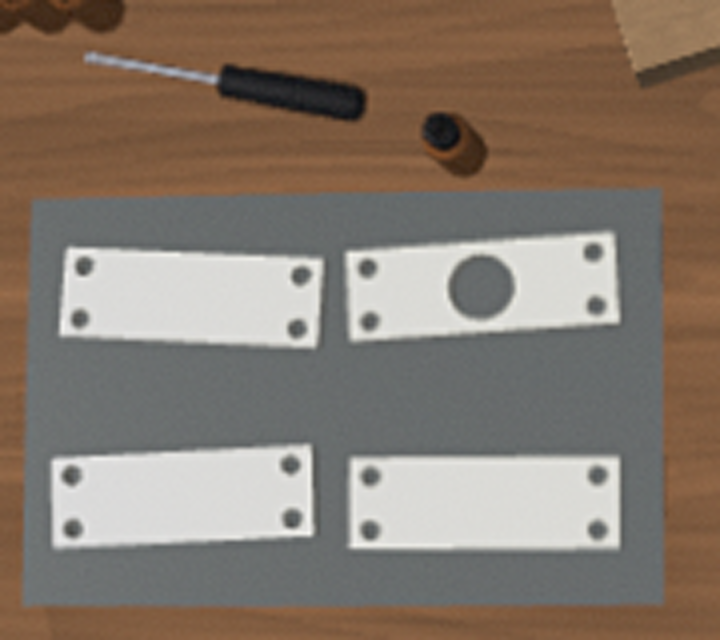

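```bash
cat >> h.py <<'E'
def rectfit(n,im,box,z,sat=40,vmin=110):
    c0,r0,c1,r1=box
    up=cv2.resize(im,None,fx=4,fy=4,interpolation=cv2.INTER_CUBIC)
    h=cv2.cvtColor(up,cv2.COLOR_RGB2HSV)
    m=((h[...,1]<sat)&(h[...,2]>vmin)).astype(np.uint8)
    k=np.zeros_like(m); k[r0*4:r1*4,c0*4:c1*4]=1; m*=k
    m=cv2.morphologyEx(m,cv2.MORPH_OPEN,np.ones((7,7)))
    c=max(cv2.findContours(m,cv2.RETR_EXTERNAL,cv2.CHAIN_APPROX_NONE)[0],key=cv2.contourArea)
    w=p2w(n,(c.reshape(-1,2)+.5)/4-.5,z)[:,:2]
    r=cv2.minAreaRect((w*1000).astype(np.float32)); bp=cv2.boxPoints(r); e=bp[1]-bp[0]; f=bp[2]-bp[1]
    l=e if np.hypot(*e)>np.hypot(*f) else f
    return dict(c=np.array(r[0])/1000,yaw=float(np.arctan2(l[1],l[0])%np.pi),L=max(r[1]),W=min(r[1])),m
E
python3 - <<'E'
from h import *
np.set_printoptions(precision=4,suppress=True)
im=rgb("top"); sc=rgb("scene")
f,m=rectfit("top",im,(250,155,318,252),.018); print("fix top",f)
cv2.imwrite("pics/mfix.png",m[155*4:252*4,250*4:318*4]*255)
t,_=rectfit("top",im,(340,160,418,295),.030); print("tray top",t)
def draw(n,im,f,fn,crop,s):
    im=im.copy(); c,sn=np.cos(f["yaw"]),np.sin(f["yaw"]); R=np.array([[c,-sn],[sn,c]])
    big=cv2.resize(im,None,fx=s,fy=s,interpolation=cv2.INTER_CUBIC)
    def P(x,y,z,col):
        w=R@[x,y]+f["c"]; q=(w2p(n,[w[0],w[1],z])[0]+.5)*s-.5
        cv2.circle(big,tuple(np.round(q).astype(int)),2,col,-1)
    for x in(-.076,.076):
        for y in(-.018,.018): P(x,y,.018,(255,0,0)); P(x,y,.088,(0,255,0))
    for x in(-.11,.11):
        for y in(-.045,.045): P(x,y,.018,(255,0,255))
    for x in (-.044,0,.044): P(x,0,.123,(0,255,255)); P(x,0,.018,(255,255,0))
    c0,r0,c1,r1=[int(v*s) for v in crop]
    cv2.imwrite(fn,cv2.cvtColor(big[r0:r1,c0:c1],cv2.COLOR_RGB2BGR))
draw("top",im,f,"pics/dt.png",(250,150,320,255),5)
draw("scene",sc,f,"pics/ds.png",(220,180,325,275),6)
E
```

```text
fix top {'c': array([ 0.576 , -0.0805]), 'yaw': 0.26340678334236145, 'L': 221.9934539794922, 'W': 91.21443939208984}
tray top {'c': array([ 0.5235, -0.3282]), 'yaw': 3.134143114089966, 'L': 300.41748046875, 'W': 163.92796325683594}
```

View pics/dt.png

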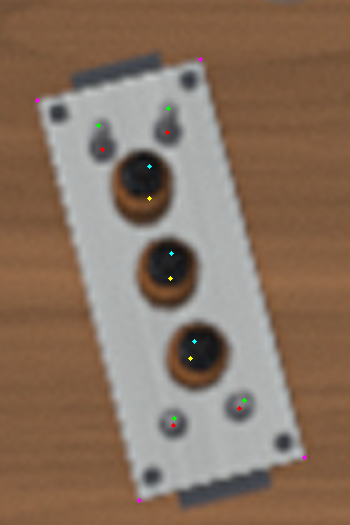

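View pics/ds.png

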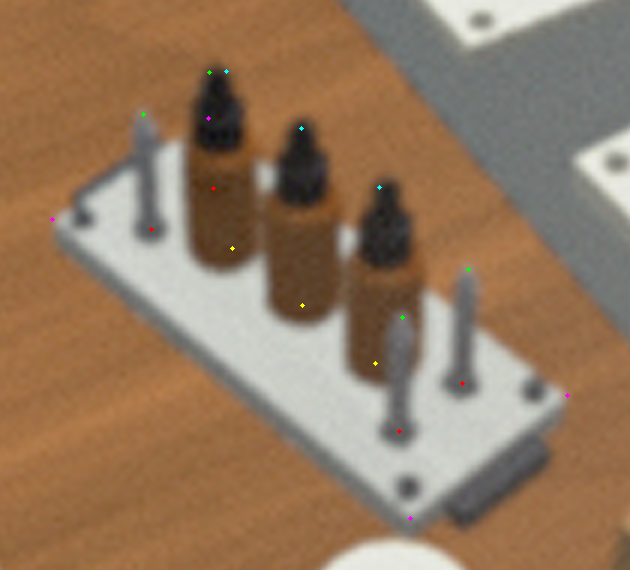

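```bash
python3 - <<'E'
from h import *
np.set_printoptions(precision=4,suppress=True)
f=dict(c=np.array([.576,-.0805]),yaw=.2634)
c,s=np.cos(f["yaw"]),np.sin(f["yaw"]); R=np.array([[c,-s],[s,c]])
tip=np.array([(217,70),(301,124),(387,182)])/6+[220,180]-.5
bot=np.array([(222,270),(303,325),(381,382)])/6+[220,180]-.5
w=p2w("scene",tip,.121); print("scene tip local",(w[:,:2]-f["c"])@R, w[:,:2])
# top: dark blobs
im=rgb("top"); sc=rgb("scene")
def blobs(n,im,box,th,amin=15):
    c0,r0,c1,r1=box; up=cv2.resize(im,None,fx=4,fy=4,interpolation=cv2.INTER_CUBIC)
    m=(up.max(2)<th).astype(np.uint8); k=np.zeros_like(m); k[r0*4:r1*4,c0*4:c1*4]=1; m*=k
    nn,_,st,ce=cv2.connectedComponentsWithStats(m)
    return [((ce[i]+.5)/4-.5,st[i,4]/16) for i in range(1,nn) if st[i,4]>16*amin]
for q,a in blobs("top",im,(262,172,312,235),50): w=p2w("top",q,.018+.08)[0,:2]; print("top",q,a,w,(w-f["c"])@R)
for q,a in blobs("top",im,(176,150,205,176),50): print("first top",q,a,p2w("top",q,.08)[0])
save(sc,"pics/first.png",(350,170,410,240),6)
save(im,"pics/firstt.png",(165,140,210,180),8)
im=rgb("scene")
# scene plates cross-check via contour
up=cv2.resize(sc,None,fx=4,fy=4,interpolation=cv2.INTER_CUBIC)
m=(up.min(2)>165).astype(np.uint8); k=np.zeros_like(m); k[125*4:225*4,280*4:445*4]=1; m*=k
for cc in cv2.findContours(m,cv2.RETR_EXTERNAL,cv2.CHAIN_APPROX_NONE)[0]:
    if cv2.contourArea(cc)<5000: continue
    for z in(.016,.022):
        r=cv2.minAreaRect((p2w("scene",(cc.reshape(-1,2)+.5)/4-.5,z)[:,:2]*1000).astype(np.float32)); print("scene plate",z,r)
E
```

```text
scene tip local [[-0.0488 -0.0007]
 [-0.0033  0.0029]
 [ 0.0425  0.0054]] [[ 0.5291 -0.0939]
 [ 0.5721 -0.0786]
 [ 0.6157 -0.0642]]
top [278.2923 184.4887] 51.375 [ 0.6184 -0.0663] [0.0446 0.0027]
top [283.4737 202.2011] 51.9375 [ 0.5743 -0.0797] [-0.0015  0.0012]
top [289.7454 219.2921] 50.5 [ 0.532  -0.0957] [-0.0464 -0.0032]
first top [185.2414 162.4616] 58.8125 [0.6756 0.1722 0.08  ]
scene plate 0.016 ((577.7164306640625, 159.4956817626953), (63.79936981201172, 185.2079315185547), 5.123866081237793)
scene plate 0.022 ((582.3468627929688, 155.41127014160156), (63.36016845703125, 183.93299865722656), 5.123843193054199)
scene plate 0.016 ((573.87744140625, 356.8973693847656), (184.40264892578125, 63.91094970703125), 88.2205810546875)
scene plate 0.022 ((578.5342407226562, 351.4540710449219), (183.13327026367188, 63.47096252441406), 88.2205581665039)
scene plate 0.016 ((439.0149841308594, 151.10032653808594), (63.680519104003906, 183.23568725585938), 1.2969896793365479)
scene plate 0.022 ((444.60015869140625, 147.07369995117188), (63.24213409423828, 181.9742889404297), 1.2969814538955688)
scene plate 0.016 ((438.9112243652344, 357.17132568359375), (63.70530319213867, 184.4558563232422), 3.8326547145843506)
scene plate 0.022 ((444.4970397949219, 351.72613525390625), (63.26677322387695, 183.18606567382812), 3.832629442214966)
```

View pics/first.png

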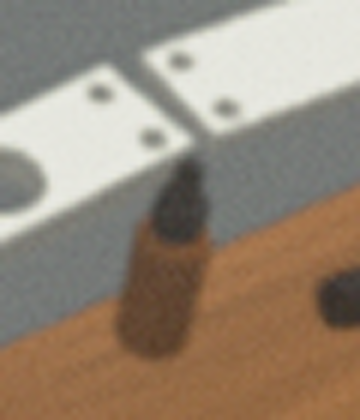

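View pics/firstt.png

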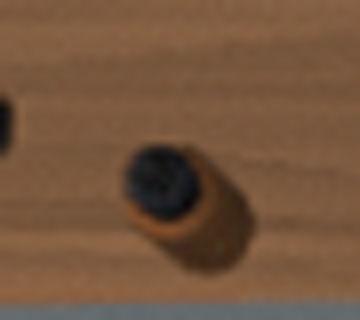

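Both cameras agree to about 1 mm on the plates and fixture. I'll do the first finished bottle now.

```bash
cat >> h.py <<'E'
np.set_printoptions(precision=4,suppress=True)
FC=np.array([.576,-.0805]); FY=.2634
TC=np.array([.5235,-.3282]); TY=-.0075
def rot(a): return np.array([[np.cos(a),-np.sin(a)],[np.sin(a),np.cos(a)]])
def ori(phi):
    y=np.array([np.cos(phi),np.sin(phi),0]); z=np.array([0,0,-1.]); return np.c_[np.cross(y,z),y,z]
def fx(x,y=0): return rot(FY)@[x,y]+FC
def tr(x,y=0): return rot(TY)@[x,y]+TC
def down(z0,zmin,dF=4.0,step=.001,v=.02):
    """straight down from z0 in small steps till upward force rises by dF or zmin"""
    sleep(.15); f0=np.mean([state()["force"][2] for _ in range(1)]); p=state()["tcp_pos"].copy()
    z=z0
    while z>zmin+1e-6:
        z=max(z-step,zmin); movel([p[0],p[1],z],v); s=state()
        df=s["force"]-[0,0,f0]
        if s["force"][2]-f0>dF: break
    s=state(); print("down stop z cmd %.4f act %.4f dF %.1f xy F %s clock %.1f"%(z,s["tcp_pos"][2],s["force"][2]-f0,s["force"][:2],s["clock"]))
    return z
def pick_bottle(xy,zb,phi,zl=.20):
    set_gripper(.7,20); movep([*xy,zl],ori(phi)); movel([*xy,zb+.036],.12); set_gripper(0,20)
    s=state(); print("gap mm",s["finger_gap"]*93,"F",s["force"],"clk",s["clock"])
    movel([*xy,zl],.15)
    s=state(); print("lifted gap",s["finger_gap"]*93)
def place_bottle(xy,zb,phi,zl=.20):
    movep([*xy,zl],ori(phi)); movel([*xy,zb+.036+.006],.12)
    down(zb+.042,zb+.036-.003,dF=3); set_gripper(.6); movel([*xy,zl],.2)
E
python3 - <<'E'
from h import *
pick_bottle(fx(-.0475,0),.018,FY-np.pi/2)
place_bottle(tr(-.09),.004,TY-np.pi/2)
print(state()["clock"]); save(rgb("scene"),"pics/s1.png")
E
```

```text
gap mm 32.62745526489194 F [-0.0293 -0.5639  0.6966] clk 6.5583
lifted gap 32.62329751216051
down stop z cmd 0.0400 act 0.0402 dF 3.1 xy F [-1.1409  0.2916] clock 11.8
13.325
```

View pics/s1.png

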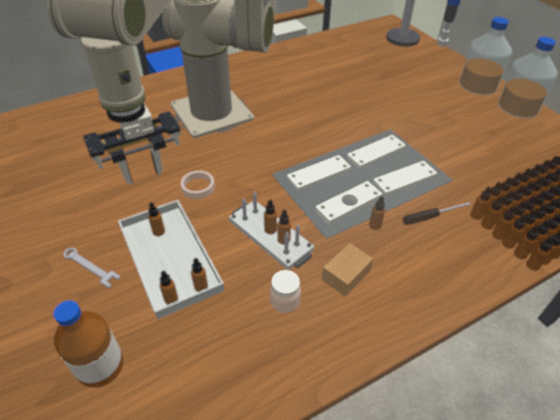

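The first bottle stands in the tray at (157,220). Continuing with the other two.

```bash
python3 - <<'E'
from h import *
pick_bottle(fx(-.002,0.001),.018,FY-np.pi/2)
place_bottle(tr(-.025),.004,TY-np.pi/2)
pick_bottle(fx(.0435,0.001),.018,FY-np.pi/2)
place_bottle(tr(.04),.004,TY-np.pi/2)
movep([.45,.1,.25],ori(0)) 
movep([.30,.35,.25],ori(1.)) 
print(state()["clock"]); im=rgb("top"); save(im,"pics/t2.png"); save(rgb("scene"),"pics/s2.png")
for p in plates(im): print(p)
f,m=rectfit("top",im,(250,155,318,252),.018); print("fix top",f)
print("scene first",p2w("scene",[192/6+350-.5,155/6+170-.5],.103))
E
```

```text
gap mm 32.45673437411231 F [ 0.8174 -0.7732  0.277 ] clk 16.8833
lifted gap 32.76110401246731
down stop z cmd 0.0390 act 0.0400 dF 8.9 xy F [-1.4027  1.7527] clock 22.4
gap mm 32.793949350799245 F [-0.1684  0.3025  0.4172] clk 27.4333
lifted gap 32.45409274945193
down stop z cmd 0.0390 act 0.0401 dF 7.4 xy F [-2.2612  2.162 ] clock 32.9
37.25
{'c': array([0.44  , 0.1511]), 'yaw': np.float32(1.5894097), 'L': 179.44590759277344, 'W': 60.31707000732422, 'nest': False}
{'c': array([0.44  , 0.3566]), 'yaw': np.float32(1.641046), 'L': 181.10064697265625, 'W': 61.110294342041016, 'nest': False}
{'c': array([0.5749, 0.3562]), 'yaw': np.float32(1.5371584), 'L': 180.62123107910156, 'W': 60.61532974243164, 'nest': False}
{'c': array([0.5831, 0.1553]), 'yaw': np.float32(1.6541177), 'L': 180.64955139160156, 'W': 60.589717864990234, 'nest': True}
fix top {'c': array([ 0.5761, -0.0806]), 'yaw': 0.2636130452156067, 'L': 222.10830688476562, 'W': 90.95271301269531}
scene first [[0.671  0.1789 0.103 ]]
```

View pics/s2.png

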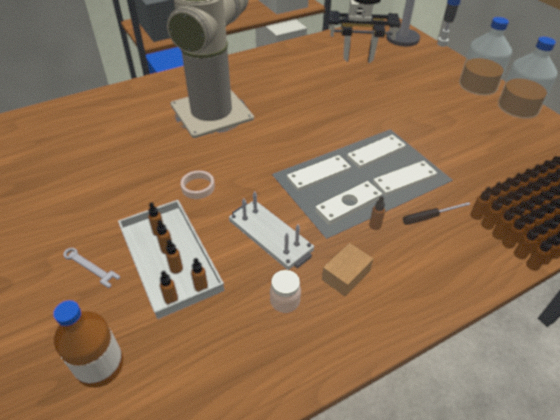

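View pics/t2.png

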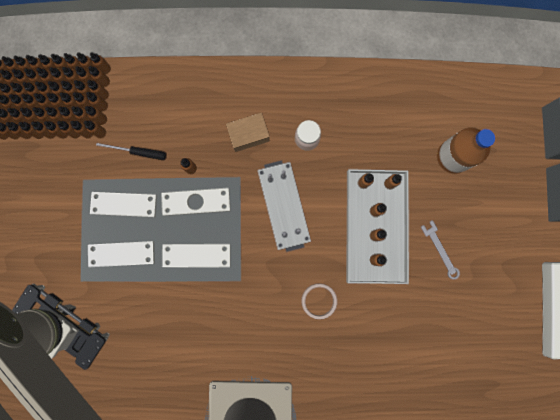

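All three bottles stand in the tray and the base is clear. Now the first riser, with compliant lowering over the posts.

```bash
cat >> h.py <<'E'
def pick_plate(p,zb=.002,zl=.20,N=35):
    phi=float(p["yaw"])-np.pi/2; xy=p["c"]
    set_gripper(1.0,N); movep([*xy,.10],ori(phi)); movel([*xy,zb+.011],.1); set_gripper(0,N)
    s=state(); print("gap mm",s["finger_gap"]*93,"F",s["force"],"clk",s["clock"])
    movel([*xy,zl],.15); print("lifted gap",state()["finger_gap"]*93)
def insert(seat,off=(0,0),zl=.20,phi=FY-np.pi/2,dmax=.006,fstop=12,vapp=.12):
    """lower held plate; TCP z = plate bottom + .011"""
    xy=fx(0,0)+np.array(off); O=ori(phi)
    movep([*xy,zl],O); movel([*xy,.101+.0],vapp); sleep(.3)
    s=state(); F0=s["force"].copy(); T0=s["torque"].copy(); z=.101; zt=seat+.011; adj=np.zeros(2)
    log=[]
    while True:
        near=z-zt<.004
        z-= .001 if near else .003
        movel([*(xy+adj),z],.03); s=state(); d=s["force"]-F0
        if np.hypot(*d[:2])>2: 
            adj=adj+np.clip(d[:2]*1.5e-4,-.0008,.0008)
            n=np.hypot(*adj); adj=adj*min(1,dmax/n)
        log.append((round(z-.011-seat,4),*np.round(d,1),round((s["torque"]-T0)[2],2)))
        if d[2]>(5 if z-zt<.003 else fstop): break
        if z<zt-.004: break
    for l in log[-22:]: print(l)
    s=state(); print("adj mm",adj*1000,"bottom act",s["tcp_pos"][2]-.011,"clk",s["clock"])
    return s["tcp_pos"][2]-.011-seat
def release(zl=.2):
    p=state()["tcp_pos"]; set_gripper(1.0); movel([p[0],p[1],zl],.2)
E
python3 - <<'E'
from h import *
P=plates(); p=min((q for q in P if not q["nest"]),key=lambda q:np.hypot(*(q["c"]-[.44,.151]))); print(p)
pick_plate(p)
e=insert(.018)
save(rgb("top"),"pics/t3.png",(230,130,350,270),4); save(rgb("scene"),"pics/s3.png",(190,130,390,290),4)
E
```

```text
{'c': array([0.44  , 0.1511]), 'yaw': np.float32(1.5894097), 'L': 179.44590759277344, 'W': 60.315711975097656, 'nest': False}
gap mm 59.6408724124122 F [0.2268 0.3345 1.5679] clk 40.9333
lifted gap 59.463702870261976
(0.054, np.float64(3.4), np.float64(-2.0), np.float64(0.4), np.float64(-0.24))
(0.051, np.float64(2.6), np.float64(-1.1), np.float64(0.1), np.float64(-0.23))
(0.048, np.float64(1.0), np.float64(-0.8), np.float64(0.2), np.float64(-0.11))
(0.045, np.float64(-0.3), np.float64(0.0), np.float64(0.9), np.float64(-0.04))
(0.042, np.float64(-0.1), np.float64(-0.7), np.float64(0.3), np.float64(-0.07))
(0.039, np.float64(0.2), np.float64(-0.1), np.float64(0.2), np.float64(-0.04))
(0.036, np.float64(-0.3), np.float64(0.8), np.float64(-0.0), np.float64(-0.05))
(0.033, np.float64(0.7), np.float64(1.0), np.float64(0.1), np.float64(-0.08))
(0.03, np.float64(0.1), np.float64(0.5), np.float64(0.4), np.float64(-0.05))
(0.027, np.float64(-0.4), np.float64(0.6), np.float64(0.6), np.float64(-0.08))
(0.024, np.float64(1.0), np.float64(0.2), np.float64(1.4), np.float64(-0.07))
(0.021, np.float
[... 215 characters left out ...]
.05))
(0.012, np.float64(-0.1), np.float64(-0.2), np.float64(0.7), np.float64(-0.09))
(0.009, np.float64(0.3), np.float64(0.9), np.float64(-0.7), np.float64(-0.02))
(0.006, np.float64(0.5), np.float64(0.5), np.float64(0.3), np.float64(-0.08))
(0.003, np.float64(-0.2), np.float64(0.4), np.float64(0.7), np.float64(-0.06))
(0.002, np.float64(0.3), np.float64(1.2), np.float64(0.7), np.float64(-0.06))
(0.001, np.float64(-0.8), np.float64(0.5), np.float64(0.9), np.float64(0.02))
(-0.0, np.float64(0.5), np.float64(0.4), np.float64(1.2), np.float64(-0.06))
(-0.001, np.float64(-4.3), np.float64(1.3), np.float64(10.8), np.float64(-0.03))
adj mm [ 0.2685 -0.2779] bottom act 0.01814496818109147 clk 51.4
```

View pics/s3.png

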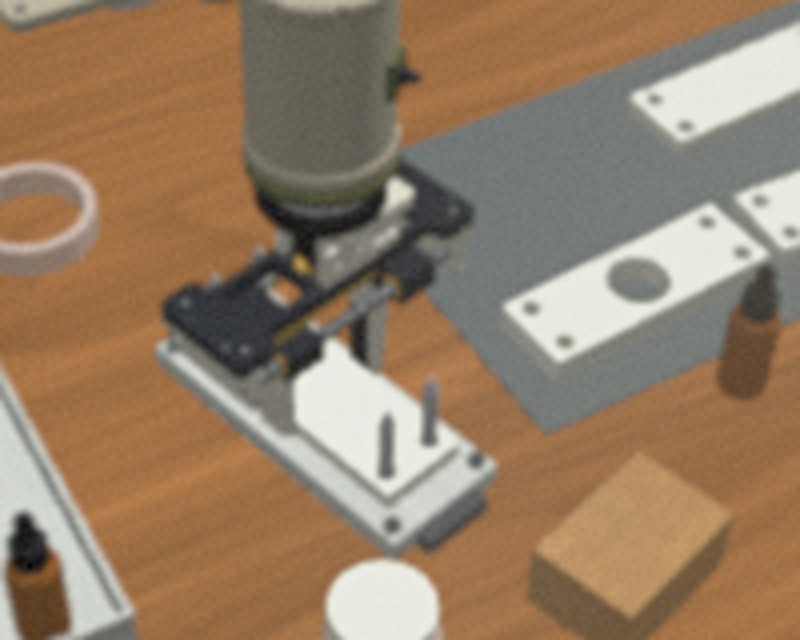

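It's seated flush on the base (contact at the expected 18 mm). Releasing, then riser 2.

```bash
python3 - <<'E'
from h import *
release()
movep([.30,.35,.25],ori(0.3))
im=rgb("top"); P=plates(im)
for q in P: print(q)
save(im,"pics/t4.png")
R=[q for q in P if not q["nest"]]; assert len(R)==2
p=min(R,key=lambda q:q["c"][0])
pick_plate(p)
e=insert(.032,(.0002,-.0002))
save(rgb("scene"),"pics/s4.png",(190,130,450,290),3)
E
```

```text
{'c': array([0.44  , 0.3567]), 'yaw': np.float32(1.6381124), 'L': 181.13412475585938, 'W': 61.25043487548828, 'nest': False}
{'c': array([0.5749, 0.3561]), 'yaw': np.float32(1.5373794), 'L': 180.9453125, 'W': 60.627296447753906, 'nest': False}
{'c': array([0.5831, 0.1554]), 'yaw': np.float32(1.6532865), 'L': 180.6448974609375, 'W': 60.64872741699219, 'nest': True}
gap mm 60.14021470966824 F [ 0.3167 -0.5907  1.1226] clk 57.8583
lifted gap 59.85515407162166
(0.052, np.float64(-1.1), np.float64(1.0), np.float64(0.8), np.float64(-0.03))
(0.049, np.float64(-1.0), np.float64(0.1), np.float64(-0.2), np.float64(-0.02))
(0.046, np.float64(0.5), np.float64(-0.1), np.float64(0.0), np.float64(-0.01))
(0.043, np.float64(1.4), np.float64(1.1), np.float64(-0.6), np.float64(0.01))
(0.04, np.float64(3.0), np.float64(0.7), np.float64(-1.8), np.float64(0.05))
(0.037, np.float64(0.2), np.float64(-0.2), np.float64(-1.3), np.float64(0.1))
(0.034, np.float64(1.0), np.float64(-0.4), np.float64(-0.3), np.float64(0.07))
(0.031, np.float64(1.0), np.float64(-1.2), np.float64(-0.2), np.float64(0.06))
(0.028, np
[... 454 characters left out ...]
.08))
(0.01, np.float64(-0.4), np.float64(-1.5), np.float64(-0.2), np.float64(0.13))
(0.007, np.float64(0.2), np.float64(-0.9), np.float64(0.7), np.float64(0.07))
(0.004, np.float64(1.0), np.float64(-0.6), np.float64(0.4), np.float64(0.09))
(0.003, np.float64(-0.6), np.float64(0.1), np.float64(0.3), np.float64(0.06))
(0.002, np.float64(0.2), np.float64(-0.5), np.float64(0.3), np.float64(0.09))
(0.001, np.float64(0.4), np.float64(-1.1), np.float64(0.2), np.float64(0.03))
(-0.0, np.float64(-1.0), np.float64(-0.7), np.float64(3.4), np.float64(0.06))
(-0.001, np.float64(-5.0), np.float64(0.8), np.float64(12.2), np.float64(0.03))
adj mm [-0.3081  0.2254] bottom act 0.03211572184281927 clk 67.9583
```

View pics/s4.png

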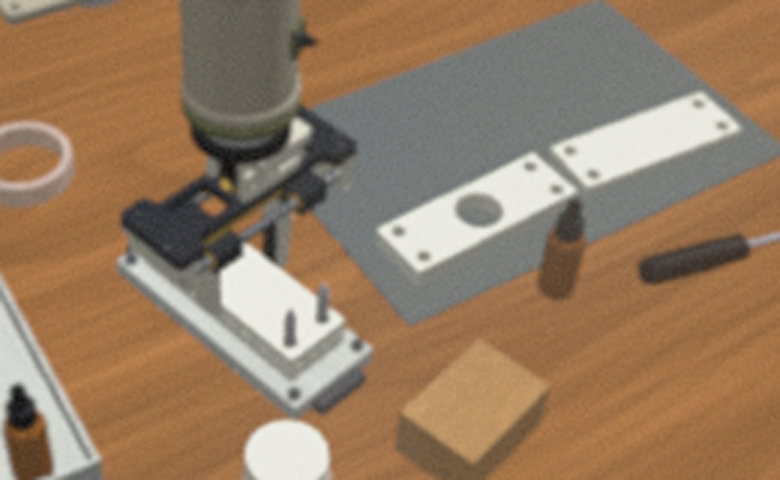

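View pics/t4.png

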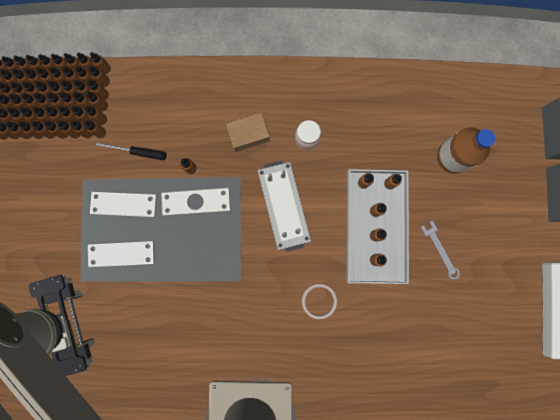

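Riser 2 is seated. Now riser 3, measured again first.

```bash
python3 - <<'E'
from h import *
release()
movep([.30,.35,.25],ori(0.3))
im=rgb("top"); P=plates(im)
for q in P: print(q)
R=[q for q in P if not q["nest"]]; assert len(R)==1
pick_plate(R[0])
e=insert(.046,(0,0))
save(rgb("scene"),"pics/s5.png",(190,130,450,290),3)
E
```

```text
{'c': array([0.5749, 0.356 ]), 'yaw': np.float32(1.5372543), 'L': 181.0463409423828, 'W': 60.67707824707031, 'nest': False}
{'c': array([0.5831, 0.1553]), 'yaw': np.float32(1.6536883), 'L': 180.7073211669922, 'W': 60.69144821166992, 'nest': True}
gap mm 59.29353042022965 F [0.5215 0.128  1.0788] clk 74.6583
lifted gap 59.48208274053942
(0.041, np.float64(-0.7), np.float64(-0.3), np.float64(-0.1), np.float64(0.03))
(0.038, np.float64(0.4), np.float64(-0.8), np.float64(0.9), np.float64(-0.03))
(0.035, np.float64(-0.5), np.float64(-1.2), np.float64(0.1), np.float64(-0.01))
(0.032, np.float64(0.6), np.float64(-1.4), np.float64(-0.5), np.float64(-0.01))
(0.029, np.float64(2.8), np.float64(-2.9), np.float64(-0.7), np.float64(-0.14))
(0.026, np.float64(0.7), np.float64(-0.9), np.float64(-1.0), np.float64(-0.1))
(0.023, np.float64(0.9), np.float64(-0.2), np.float64(-0.8), np.float64(0.02))
(0.02, np.float64(0.1), np.float64(-0.6), np.float64(0.8), np.float64(0.03))
(0.017, np.float64(-0.5), np.float64(-1.1), np.float64(0.1), np.float64(0.0))
(0.014, np.float64(-0.4), np.float64(-0.8), np.float64(-0.4), np.float64(-0.03))
(0.011, np.float64(-0.1), np.float64(-0.8), np.float64(0.0), np.float64(-0.01))
(0.008, np.float64(0.2), np.float64(-0.2), np.float64(0.4), np.float64(0.04))
(0.005, np.float64(0.4), np.float64(-0.2), np.float64(-0.3), np.float64(0.07))
(0.002, np.float64(0.9), np.float64(-0.1), np.float64(0.1), np.float64(0.06))
(0.001, np.float64(0.3), np.float64(-0.3), np.float64(0.6), np.float64(-0.03))
(-0.0, np.float64(0.6), np.float64(-1.0), np.float64(1.0), np.float64(0.02))
(-0.001, np.float64(-4.2), np.float64(-0.6), np.float64(9.6), np.float64(0.05))
adj mm [-0.2079 -0.5109] bottom act 0.046053989914997734 clk 83.1917
```

View pics/s5.png

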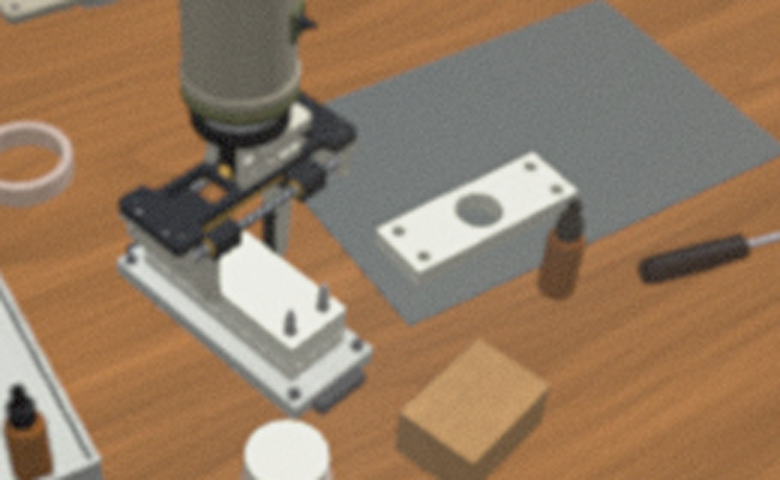

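Riser 3 is home. If I grip the nest at its middle, the gripper body would hit the lone bottle's teat: it reaches x≈0.677 at z 0.089, and the bottle is at (0.674,0.175). I'll grip the nest 42 mm towards −y from centre instead.

```bash
python3 - <<'E'
from h import *
release()
movep([.30,.35,.25],ori(0.3))
P=plates(); q=[q for q in P if q["nest"]]; print(P); assert len(P)==1
q=q[0]; u=np.array([np.cos(q["yaw"]),np.sin(q["yaw"])])
q["c"]=q["c"]-u*.042
set_gripper(1.0,55)
pick_plate(q,N=55)
xy=fx(-.042); movep([*xy,.16],ori(FY-np.pi/2)); sleep(.3)
save(rgb("scene"),"pics/s6.png",(190,100,450,290),3); save(rgb("top"),"pics/t6.png",(220,130,350,270),4)
print(state()["force"],state()["torque"])
E
```

```text
[{'c': array([0.5833, 0.1553]), 'yaw': np.float32(1.6523843), 'L': 180.78964233398438, 'W': 60.88883590698242, 'nest': True}]
gap mm 59.44255241733589 F [-0.7347 -0.2057  1.388 ] clk 90.325
lifted gap 59.86744164689941
[ 0.2149 -0.3563 -2.9741] [-0.0264  0.2458  0.0278]
```

View pics/s6.png

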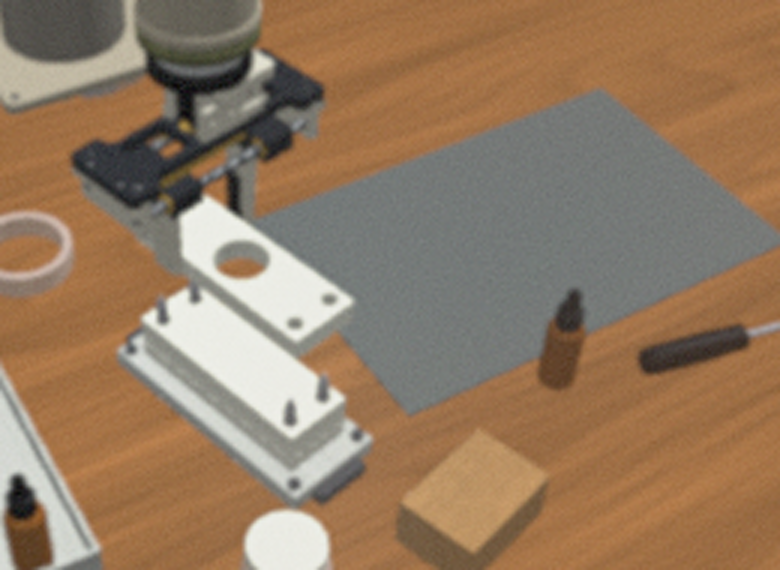

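View pics/t6.png

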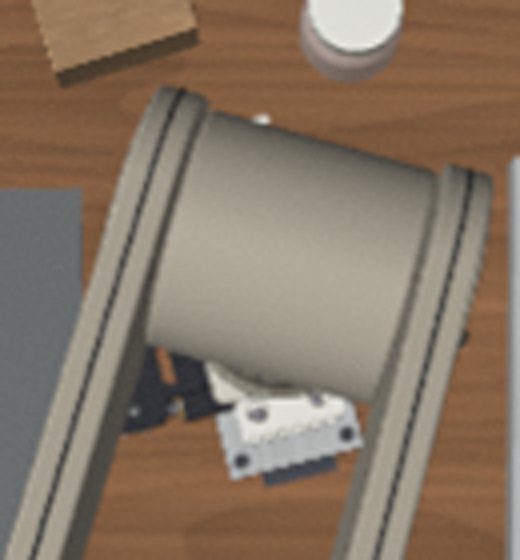

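The nest is held level and lined up with the posts. Lowering it.

```bash
python3 - <<'E'
from h import *
e=insert(.060,fx(-.042)-fx(0),zl=.16)
save(rgb("scene"),"pics/s7.png",(190,130,450,290),3)
E
```

```text
(0.027, np.float64(-0.6), np.float64(0.8), np.float64(-0.4), np.float64(-0.02))
(0.024, np.float64(-0.1), np.float64(-0.2), np.float64(-0.1), np.float64(-0.06))
(0.021, np.float64(0.0), np.float64(0.9), np.float64(-0.5), np.float64(-0.07))
(0.018, np.float64(-0.1), np.float64(-0.7), np.float64(-0.1), np.float64(-0.17))
(0.015, np.float64(2.0), np.float64(-1.9), np.float64(-0.4), np.float64(-0.11))
(0.012, np.float64(1.5), np.float64(-0.4), np.float64(-1.5), np.float64(-0.12))
(0.009, np.float64(1.4), np.float64(-0.4), np.float64(-0.8), np.float64(-0.12))
(0.006, np.float64(0.9), np.float64(-0.2), np.float64(-0.4), np.float64(-0.08))
(0.003, np.float64(1.5), np.float64(-0.5), np.float64(-0.7), np.float64(-0.11))
(0.002, np.float64(0.8), np.float64(0.8), np.float64(-0.7), np.float64(-0.15))
(0.001, np.float64(0.9), np.float64(0.9), np.float64(0.2), np.float64(-0.07))
(-0.0, np.float64(0.6), np.float64(-0.4), np.float64(1.3), np.float64(-0.11))
(-0.001, np.float64(-4.7), np.float64(1.4), np.float64(9.9), np.float64(-0.11))
adj mm [-0.4087 -0.0726] bottom act 0.06014249059928088 clk 97.525
```

View pics/s7.png

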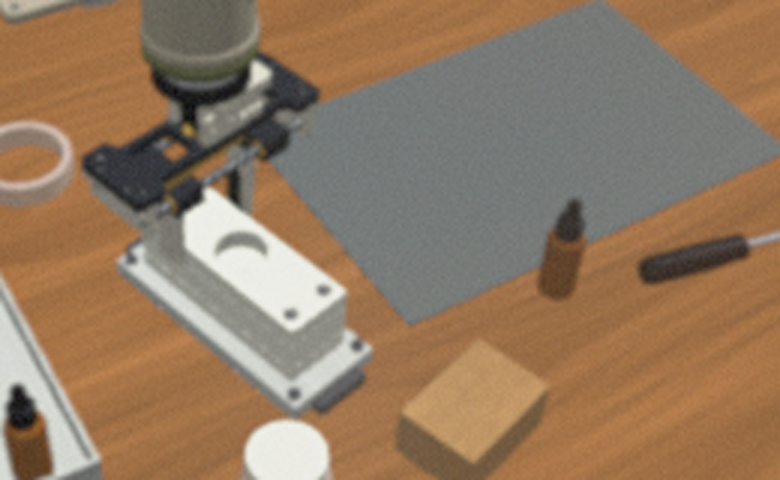

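The nest is home at 60 mm, as expected. Releasing it, then re-measuring the pocket and the lone bottle.

```bash
python3 - <<'E'
from h import *
release()
movep([.30,.35,.25],ori(0.3))
im=rgb("top"); sc=rgb("scene")
f,m=rectfit("top",im,(250,155,318,252),.080,25,165); print("stack",f,"FC",FC)
up=cv2.resize(im,None,fx=4,fy=4,interpolation=cv2.INTER_CUBIC)
for n,i in(("top",im),("scene",sc)):
  for l,z in(("first_c",.0525),("nest_c",.07)):
    for d in tip_of(n,l)[:2]: a=d["at"]; print(l,n,round(d["confidence"],2),p2w(n,[a[1],a[0]],z)[0,:2])
save(im,"pics/t8.png",(160,130,330,260),4); save(sc,"pics/s8.png",(220,150,400,280),4)
E
```

```text
stack {'c': array([ 0.5687, -0.0801]), 'yaw': 0.2646189033985138, 'L': 207.1762237548828, 'W': 84.19461822509766} FC [ 0.576  -0.0805]
first_c top 0.49 [0.6824 0.1691]
nest_c top 0.76 [ 0.5691 -0.078 ]
nest_c top 0.7 [ 0.4611 -0.4748]
first_c scene 0.57 [0.6716 0.1822]
nest_c scene 0.86 [ 0.5665 -0.0773]
```

View pics/t8.png

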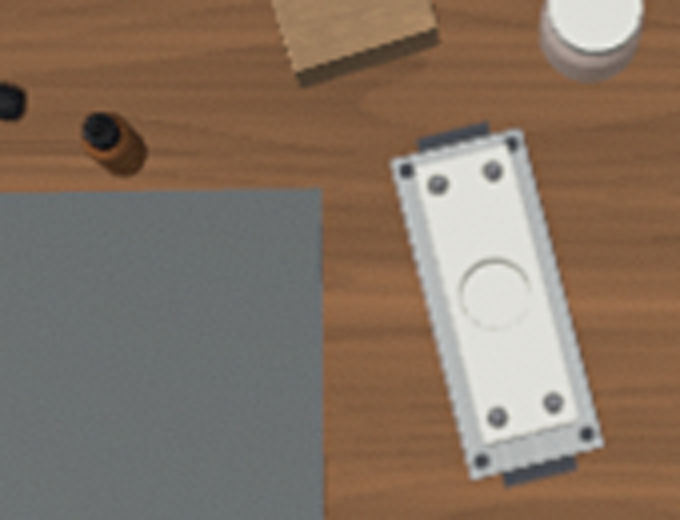

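View pics/s8.png

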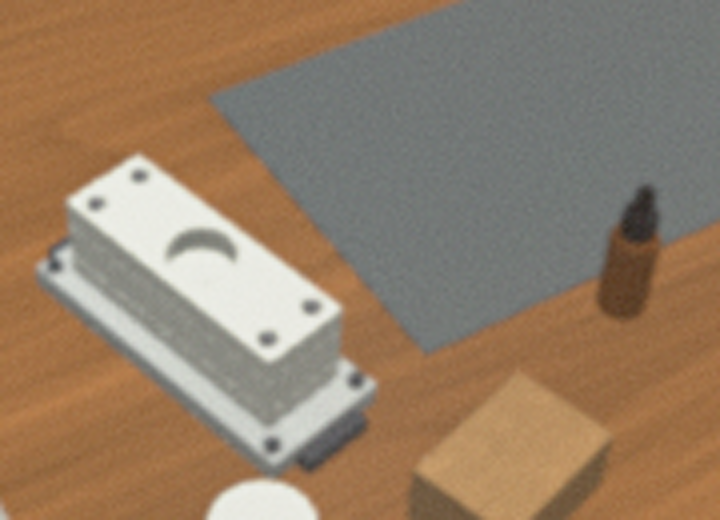

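```bash
python3 - <<'E'
from h import *
def C(x,y,s,o): return [x/s+o[0]-.5*(1-1/s),y/s+o[1]-.5*(1-1/s)]
print("pocket",p2w("top",C(495,294,4,(160,130)),.08),fx(0))
for z in(.098,.103): print("tip scene",z,p2w("scene",C(645,190,4,(220,150)),z))
b=p2w("scene",C(622,318,4,(220,150)),0)[0]; cam=camera_params("scene")["cam_to_world"][:3,3]
d=(b-cam)[:2]; d/=np.hypot(*d); print("bottom scene",b[:2]+d*.0165)
for z in(.075,.085,.095): print("top teat",z,p2w("top",C(100,131,4,(160,130)),z))
b=p2w("top",C(132,168,4,(160,130)),0)[0]; cam=camera_params("top")["cam_to_world"][:3,3]
d=(b-cam)[:2]; d/=np.hypot(*d); print("bottom top",b[:2]+d*.0165)
print("driver end",p2w("top",C(25,102,4,(160,130)),.015))
E
```

```text
pocket [[ 0.574  -0.0796  0.08  ]] [ 0.576  -0.0805]
tip scene 0.098 [[0.6717 0.1776 0.098 ]]
tip scene 0.103 [[0.6753 0.1737 0.103 ]]
bottom scene [0.676  0.1798]
top teat 0.075 [[0.6769 0.1749 0.075 ]]
top teat 0.085 [[0.6748 0.1727 0.085 ]]
top teat 0.095 [[0.6727 0.1705 0.095 ]]
bottom top [0.6781 0.1806]
driver end [[0.7091 0.2405 0.015 ]]
```

Bottle at about (0.676,0.176). Its y is the less certain coordinate, so I'll close the jaws along y, which also stays clear of the driver.

```bash
python3 - <<'E'
from h import *
pick_bottle([.676,.176],.0,-np.pi/2)
xy=np.array([.5755,-.0803]); O=ori(FY-np.pi/2)
movep([*xy,.22],O); movel([*xy,.080+.036+.010],.12); sleep(.3)
print(state()["force"]); 
save(rgb("scene"),"pics/s9.png",(200,100,400,280),4)
E
```

```text
gap mm 32.49869558745571 F [-0.7854 -0.7617  1.566 ] clk 105.575
lifted gap 32.66089423471348
[ 0.1778 -0.1768 -0.0528]
```

View pics/s9.png

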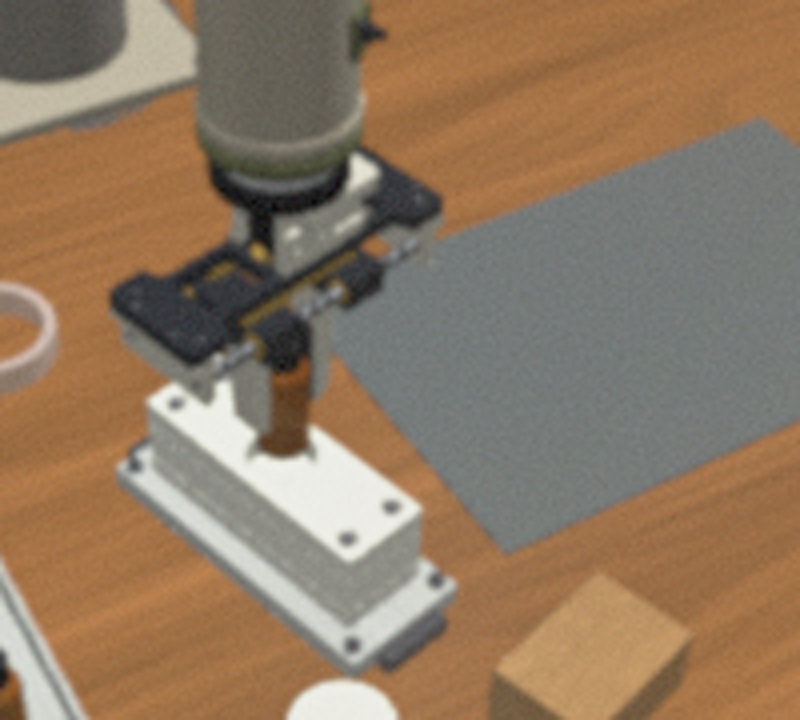

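The bottle hangs centred over the pocket (about (283,450)). Lowering it with a contact stop.

```bash
python3 - <<'E'
from h import *
z=down(.126,.060+.042,dF=3,step=.003,v=.04)
if z<.1025:
    z=down(z,.060+.036-.003,dF=3)
E
```

```text
down stop z cmd 0.1020 act 0.1017 dF 0.8 xy F [-0.6376  0.2718] clock 111.3
down stop z cmd 0.0950 act 0.0960 dF 7.9 xy F [-3.3105  0.7136] clock 113.2
```

Contact came at z 0.096, which is the riser top, so the bottle is down. Releasing and checking.

```bash
python3 - <<'E'
from h import *
set_gripper(.6); p=state()["tcp_pos"]; movel([p[0],p[1],.23],.15)
movep([.30,.35,.25],ori(0.3)); sleep(.5)
im=rgb("top"); sc=rgb("scene"); print(state()["clock"])
save(im,"pics/tA.png",(160,110,430,300),2.9); save(sc,"pics/sA.png",(100,120,400,330),2.6)
for l in("fixture","jar","carton","tape","driver","wrench"):
    d=tip_of("top",l)[:1]; print(l,d and p2w("top",d[0]["at"][::-1],0)[0,:2])
E
```

```text
117.3333
fixture [ 0.581  -0.0845]
jar [ 0.7543 -0.1428]
carton [0.7702 0.0115]
tape [ 0.3251 -0.1654]
driver [0.7231 0.3373]
wrench [ 0.4549 -0.4998]
```

View pics/tA.png

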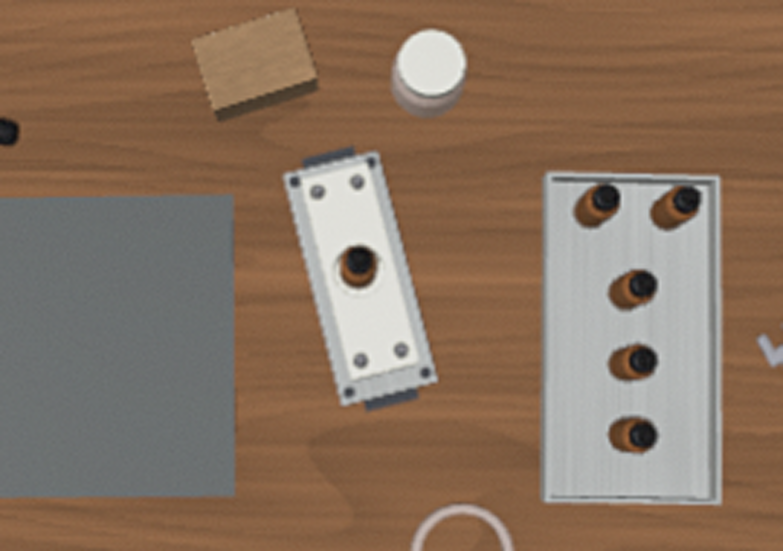

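View pics/sA.png

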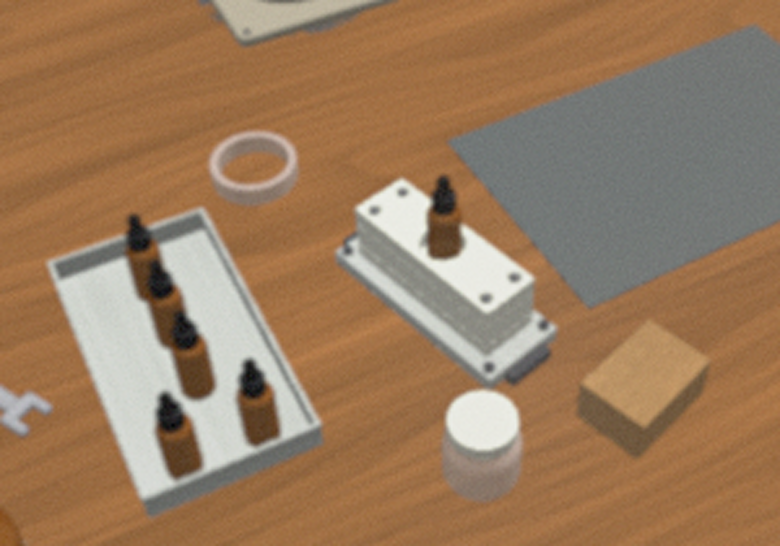

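Both pictures show everything in place: the bottle upright in the pocket (top (358,265)), three bottles upright in the tray, a flush stack, an empty mat and the bystanders where they were. Handing in.

```bash
python3 - <<'E'
from station import *
job_done(); print(state()["clock"])
E
```

```text
the job is handed in; nothing more can be done
the job is handed in; nothing more can be done
```

The capping fixture is set up as asked, and I handed the job in at about 117 s of robot time. No verdict was reported.

- **Bottles to tray:** the three finished bottles stand upright in the tray.
- **Plates:** I lowered all three risers and then the nest over the guide posts under force control. Their undersides touched down at 18.1, 32.1, 46.1 and 60.1 mm; fully home is 18, 32, 46 and 60 mm. I opened the gripper only after each one touched.
- **Nest grip:** I held the nest 42 mm off centre so the gripper's body would miss the waiting bottle. It stayed level.
- **Single bottle:** it stands upright in the nest's pocket, and it touched down at the height of the top riser.

The last pictures from both cameras, taken before handing in, show all of this, with the mat empty and the other things looking undisturbed. I saw no riser knocked aside.

The two cameras differed by up to about 8 mm on where the waiting bottle stood. Closing the jaws along the uncertain direction took care of it. My last automatic fit of the stack's outline came out at the wrong size because it included the base rim, so I didn't use it. No other check failed.

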